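# Load the specimen plate and set the clamp screw

## Robot

A 6-joint arm with a two-finger parallel gripper is mounted at the origin on the work surface. World frame = base frame: x ahead of the robot, y to its left, z up, the work surface at z = 0. Lengths are in m, angles in rad, forces in N, time in s.
With the tool pointing down it reaches from about 0.35 to 0.975 m from the base axis. Payload 4.9 kg.
Tool frame: the origin (TCP) lies at the very end of the fingers, on their centre line; the grasp point (between the pads) lies 19 mm behind it (ctrl.pinch_z is the distance from the TCP to the grasp point, in m); z points along the fingers, y is the direction in which the jaws open and shut (so a half turn about z gives the same grasp; the last joint's range is limited). The gripper opens to 85 mm and grips with 20 to 120 N. Pads are 22 mm wide; open, the fingers measure 114 mm over their backs; the gripper's body (76 mm by 85 mm) begins 54 mm behind the grasp point. The pads swing forward as they close: fully open they stand 13 mm farther back than shut.
Start: joints at [-1.267, 0.053, 1.613, -0, 1.476, -0.119], TCP at [0.256, -0.57, 0.231] pointing down, gripper open.
Joint ranges: [-3.01, 3.01], [-1.01, 2.22], [0.06, 2.58], [-1.02, 4.17], [0.09, 2.62], [-3.14, 3.14]. Speed limits (rad/s): [2.57, 2.57, 3.14, 3.14, 3.14, 3.14].

## Interface

Orientations are given as a rotation vector (axis times angle).
In Python, from station import ctrl gives the robot as it stands.
- The arm moves only by the tool carry_out, never from a script. Its argument "series" is a list of rows, each a list of 7 numbers: the shift along the world's x, y, z each as a share of 0.025 m, from -1 to 1, then the turn, a rotation vector about the world's x, y, z each as a share of 0.1 rad, from -1 to 1, then the opening, from 0 (shut) to 1 (fully open). A call has 1 to 12 rows; each row shifts and turns the commanded pose from where the row before left it; what a row does not reach is not made up. A row lasts 1/10 s, in which the tool goes at most 50 mm and 8.59 degrees, less where a joint would pass 70% of its speed; a pose out of reach is approached as far as the arm can. A call with a number of a shift or a turn outside -1 to 1 is refused whole. A call with a gripper value outside its range is refused whole. The fingers move at their own pace and stop on an object; "grip_force" is the grip in N (left out, the last holds). Time passes only in rows, so rows that do not move let the fingers close. It gives the time, the measured TCP pose, the force and the opening at its end, in the units of the state.
- ctrl.get_obs(): the state, without advancing time (a new reading comes with each control period).
- ctrl.get_image(name): name is "scene" or "side" or "wrist"; returns a dict with "frame" (420x560x3 uint8, blue, green, red), "fx", "fy", "cx", "cy" (pixels), "R" (3x3) and "t" (3): a world point X has camera coordinates R X + t; the wrist camera has in their place "hand_eye" (4x4, takes a point from camera to tool coordinates, whose origin is the TCP and whose axes are the flange's). Camera axes: x right, y down, z forward; pixel columns grow to the right and rows downward; lengths in m; the calibration is good to about 2 mm. A picture is of the moment at which its call begins: read the wrist's pose just before it. There is no depth.
- ctrl.finish_job(): hands the job in, once; it reports no verdict.
Trained networks look in a picture, given as the dict that the camera call returned (one of the last four; its "shot" number tells which), for a name from the list of things; names that differ only in an ending like _2 or _b are one class to them, and where a whole thing is asked for, a point or a joint stands for the part that bears it (a point fixed in the world has none). Each returns a list of dicts, best first, with "p" (0 to 1); they miss things now and then, are a little off and sometimes report something else, mostly with a low value. They report only what shows in the picture. A call takes as long as a camera call. They do not tell look-alikes from the thing itself.
- ctrl.trace(picture, name): "mask" (420x560 bool, what is visible of it) and "rect" ([left, top, width, height] as shares, 0 to 1, of the picture: columns of its width, rows of its height, round what is visible of it).
- ctrl.mark_of(picture, name): "position" ([column, row] as shares, 0 to 1, of the picture: columns of its width, rows of its height: a listed point, or the origin of a listed thing).
The state is a dict: "t": time; "q": joint angles; "dq": joint speeds; "effort": joint torques, N m; "tool_pos": TCP position; "tool_rot": TCP orientation; "contact_force": force on the tool from outside, world axes, zero at the start; "wrist_torque": the same for the moment, N m; "opening": finger opening in m.
Only numpy, scipy, OpenCV 4.12 (cv2) and the standard library are available. Lean on these libraries where they do the work, as an engineer would, in place of code of your own. Each camera call takes 0.05 s, during which the arm holds its last target.

## Task

Slide the flat steel specimen plate from the white foam pad fully home in the slot of the aluminium clamp fixture, against its end stop. Then turn the winged thumbscrew on top of the fixture clockwise until it seats, back it off a quarter turn, and finish with the screw still gripped between the fingers, held steady there. Leave the other parts on the bench where they are.

Things in the scene. Friction and masses are not known exactly. Their poses are not given: they have to be found in the camera images.
- plate_tab (a point): Centre of the grip tab of the loose plate: bare steel, 140 (its x) x 60 x 6 mm, 0.17 to 0.34 kg, lying flat. The tab, 32 (x) x 12 (y) x 36 mm high, stands on top near the rear end, on the centre line. This point is 24 mm above the plate's underside, 52 mm behind its centre, 122 mm behind its front edge. x points to the front edge, which enters the slot first; z up.
- plate_front (a point): Middle of the plate's front edge, half-way up its 6 mm thickness, 122 mm ahead of plate_tab; axes of the plate. With the plate home it is at the stop: fixture x = 70 mm, y = 0, z = 18 mm.
- tray: White foam pad, fixed, 240 (x) x 200 (y) mm, 20 mm high, on which the plate and two weights start. Origin at the centre of its underside.
- fixture: Aluminium clamp fixture, fixed. Origin on the bench; x is the direction the plate slides in, z up. Flat bed 110 mm wide, top at z = 15 mm, from x = -120 to 95 mm. A bridge covers x = 10 to 60 mm, 100 mm wide, top at z = 40 mm (screw bush on it to 44). A 60 mm wide steel end stop stands on the bed at x = 70 mm, top at z = 29 mm.
- slot_mouth (a point): Middle of the slot's mouth on the bed, axes of the fixture (fixture x = 10 mm, y = 0, z = 15 mm). The slot runs 50 mm along +x under the bridge, 63 mm wide, 9 mm high. Flared guides of that height lead in over the 24 mm before it, about 82 mm wide inside at their outer end.
- tab_home (a point): Where the plate's tab centre is when the plate lies home on the bed, its front edge on the stop: fixture x = -52 mm, y = 0, z = 39 mm; axes of the fixture.
- screw_grip (a point): Middle of the thumbscrew's wing, on its vertical axis (fixture x = 38, y = 0, z = 78 mm). The wing is a dark steel blade 44 mm long (this point's x), 12 mm thick (its y: pinch it so) and 36 mm high (z = 58 to 94 mm). The point turns with the screw; when seated, its x is parallel to the fixture's x.
- screw (a joint): Turn of the thumbscrew in rad: 0 is seated (hard stop), growing as it is backed off, anticlockwise seen from above; a quarter turn back is 1.57. It starts 0.6 to 1.4 off its seat, turns without rising, with a friction of about 0.05 N m, and stays where it is left.
- weight_a: Bystander: steel ring weight, 52 mm across, 22 mm high, on the foam pad; origin at the centre of its underside.
- weight_b: Bystander: steel weight with a knob on top, 48 mm across, 50 mm high, on the foam pad; origin at the centre of its underside.
- jaw: Bystander: dark steel jaw block 50 x 30 x 25 mm on the bench beyond the work; origin at the centre of its underside.
- driver: Bystander: screwdriver with a black handle lying on the bench to the robot's right; origin under it.
There are look-alikes about, which are no part of the job. Of the things that look like the fixture, the larger one is meant. Leave any orange look-alike of the part that bears plate_tab alone.

How it is judged:
On the way, in this order (a step that is already met when the one before it is completed fails the run):
1. the plate is home in the slot, against the stop (x of plate_tab in the frame of fixture between -0.056 and -0.048 m and y of plate_tab in the frame of fixture between -0.004 and 0.004 m and z of plate_tab in the frame of fixture below 0.042 m and angle between the x axis of plate_tab and the x axis of fixture, either way round below 0.08 rad and x of plate_front in the frame of fixture above 0.066 m and y of plate_front in the frame of fixture between -0.004 and 0.004 m), for 0.2 s.
2. the screw is turned down onto its seat (value of joint screw below 0.06 rad), for 0.1 s.
3. the screw is backed off a quarter turn and gripped (value of joint screw between 1.32 and 1.82 rad and contact force between the fingers and screw above 3 N), for 0.2 s.
At the end, for the whole second after the job is handed in: The plate lies home under the bridge, within 4 mm of its stop and square to the slot; the screw, having been seated, stands a quarter turn (within about 14 degrees) off its seat, still, and is gripped by the fingers with more than 3 N through the last second (all of step 1 and all of step 3 and velocity of joint screw between -0.1 and 0.1 rad/s); the arm keeps its last pose, push and grip.
It fails at once if a bystander part is moved by more than 30 mm (distance of any of weight_a, weight_b, jaw, driver from where it was at the start of the episode above 0.03 m).
It also fails if it takes over 67 s, if anything falls off the work surface, if the arm or the gripper's body presses on something with over 40 N, if the wrist force passes 120 N, or if a joint passes its speed limit or range.

## Working session

There is one attempt and no reset: what is moved stays moved. The work goes in short steps, Python scripts to look and compute and a tool call to move; the robot and the scene stay as the last step left them, time stands still between calls to the robot, and variables do not carry over. Pictures are saved under pics/ and viewed, and the job is handed in when it is done.

Besides the shell and the picture viewer there is one more tool, called after "Call:" as name([rows], argument=value, ...), one row to a line, values as JSON. carry_out: Moves the arm, as the interface text tells. Shift numbers are shares of 0.025 m and turn numbers shares of 0.1 rad, none past 1 either way. Its arguments: {"type":"object","properties":{"series":{"type":"array"},"grip_force":{"type":"number"}},"required":["series"]}

```bash
ls; mkdir -p pics; cat > h.py <<'E'
import numpy as np, cv2, pickle
from station import ctrl
def save(p,n): cv2.imwrite(f'pics/{n}.png',p['frame'])
def fixcam(p): return np.array(p['R']),np.array(p['t'])
E
python3 - <<'E'
from h import *
o=ctrl.get_obs(); print({k:np.round(v,3).tolist() for k,v in o.items()})
for n in ['scene','side','wrist']:
    p=ctrl.get_image(n); save(p,n+'0'); pickle.dump(p,open(n+'0.pkl','wb'))
    print(n,p['fx'],p['cx'],p['cy'],p.get('R'),p.get('t'),p.get('hand_eye'))
    for name in ['plate_tab','plate_front','fixture','slot_mouth','screw_grip','tray','tab_home','weight_a','weight_b','jaw','driver']:
        print(name,[(round(d['p'],2),np.round(np.array(d['position'])*[560,420],1).tolist()) for d in ctrl.mark_of(p,name)])
E
```

```text
pics
{'t': 0.0, 'q': [-1.267, 0.053, 1.614, 0.0, 1.476, -0.119], 'dq': [-0.001, 0.001, -0.001, 0.001, -0.002, -0.001], 'effort': [0.001, -39.368, -37.018, -0.0, 0.007, 0.0], 'tool_pos': [0.256, -0.569, 0.23], 'tool_rot': [-3.07, -0.659, 0.0], 'contact_force': [1.609, 0.581, 0.102], 'wrist_torque': [-0.008, 0.024, -0.003], 'opening': 0.085}
scene 468.59367830634636 269.03529359253315 210.22612501729958 [[ 0.14647518  0.98914284 -0.0118941 ]
 [ 0.54445624 -0.09065175 -0.83387629]
 [-0.82590098  0.11566636 -0.55182322]] [-0.01499823 -0.23017303  1.47822819] None
plate_tab [(0.81, [250.3, 180.7]), (0.57, [176.0, 229.8])]
plate_front [(0.82, [213.9, 204.8]), (0.63, [233.9, 231.6])]
fixture [(0.91, [372.0, 244.3]), (0.9, [367.8, 192.7]), (0.3, [138.9, 213.1])]
slot_mouth [(0.97, [367.5, 189.3]), (0.91, [377.8, 236.1])]
screw_grip [(0.67, [379.2, 170.6]), (0.55, [395.2, 210.0])]
tray [(0.66, [202.6, 258.0])]
tab_home [(0.94, [351.3, 234.0]), (0.66, [352.5, 185.0])]
weight_a [(0.96, [179.5, 278.8]), (0.69, [204.3, 257.0]), (0.59, [224.3, 274.4])]
weight_b [(0.96, [179.5, 278.8]), (0.69, [204
[... 713 characters left out ...]
, 188.3]), (0.62, [231.1, 269.4])]
weight_a [(0.59, [246.7, 206.0]), (0.46, [260.2, 190.7])]
weight_b [(0.59, [246.7, 206.0]), (0.46, [260.2, 190.7])]
jaw [(0.58, [303.9, 192.1])]
driver [(0.86, [359.2, 190.9])]
wrist 329.63447346969144 281.7622426482754 212.41543636792673 None None [[-6.25928437e-04 -9.64460401e-01 -2.64226689e-01  6.58797483e-02]
 [ 9.99999640e-01 -7.54971879e-04  3.86835522e-04 -1.68480909e-04]
 [-5.72571263e-04 -2.64226352e-01  9.64460526e-01 -1.41694594e-01]
 [ 0.00000000e+00  0.00000000e+00  0.00000000e+00  1.00000000e+00]]
plate_tab []
plate_front []
fixture []
slot_mouth []
screw_grip []
tray []
tab_home []
weight_a []
weight_b []
jaw []
driver [(0.61, [134.5, 4.3])]
```

View pics/scene0.png

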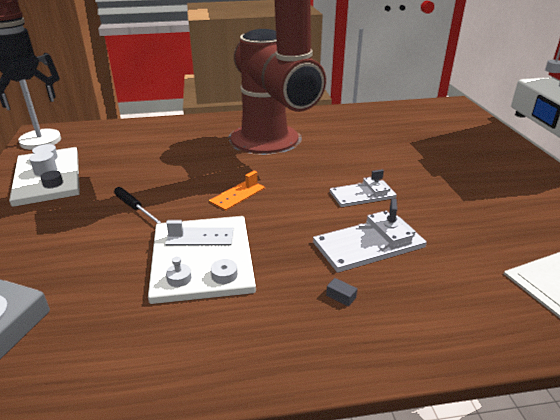

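View pics/side0.png

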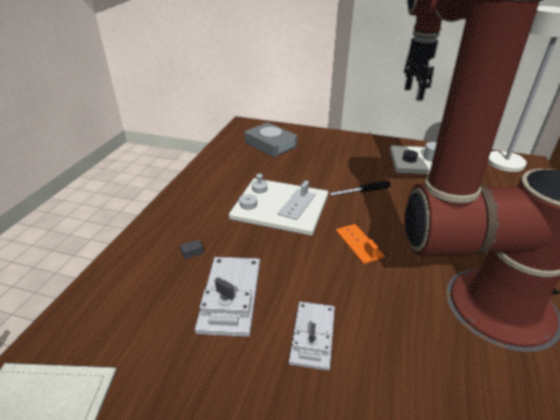

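```bash
python3 - <<'E'
import cv2
a=cv2.imread('pics/scene0.png');b=cv2.imread('pics/side0.png')
cv2.imwrite('pics/scene0z.png',cv2.resize(a[150:310,120:440],None,fx=2.5,fy=2.5,interpolation=cv2.INTER_CUBIC))
cv2.imwrite('pics/side0z.png',cv2.resize(b[160:400,140:420],None,fx=2.5,fy=2.5,interpolation=cv2.INTER_CUBIC))
E
```

```text
(no output)
```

View pics/scene0z.png

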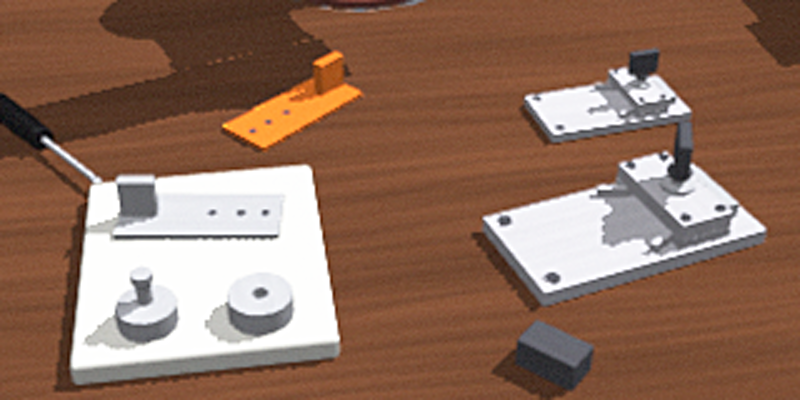

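View pics/side0z.png

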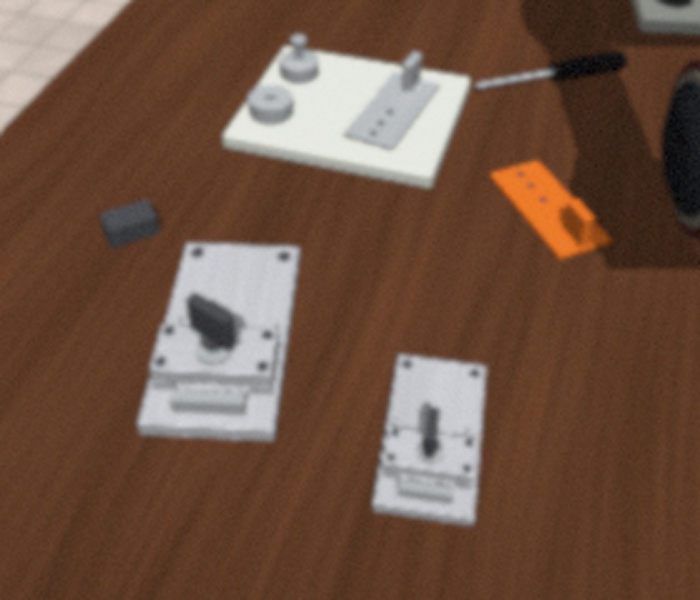

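```bash
cat >> h.py <<'E'
def ray(p,uv,z):
    R,t=fixcam(p); d=R.T@np.array([(uv[0]-p['cx'])/p['fx'],(uv[1]-p['cy'])/p['fy'],1]); c=-R.T@t
    return c+d*(z-c[2])/d[2]
def wray(p,obs,uv,z):
    from scipy.spatial.transform import Rotation as Ro
    H=np.array(p['hand_eye']); T=np.eye(4); T[:3,:3]=Ro.from_rotvec(obs['tool_rot']).as_matrix(); T[:3,3]=obs['tool_pos']
    M=T@H; d=M[:3,:3]@np.array([(uv[0]-p['cx'])/p['fx'],(uv[1]-p['cy'])/p['fy'],1]); c=M[:3,3]
    return c+d*(z-c[2])/d[2]
E
python3 - <<'E'
from h import *
s=pickle.load(open('scene0.pkl','rb'));d=pickle.load(open('side0.pkl','rb'))
for n,uv,z in [('tab',(176,229.8),.044),('front',(233.9,231.6),.023),('fix',(372,244.3),0),('mouth',(377.8,236.1),.015),('tabhome',(351.3,234),.039),('grip',(395.2,210),.078),('tray',(202.6,258),0),
 ('cornA',(120+548/2.5,150+298/2.5),.015),('cornB',(120+486/2.5,150+224/2.5),.015),('cornC',(120+765/2.5,150+229/2.5),.015)]:
    print(n,ray(s,uv,z).round(4))
print('side')
for n,uv,z in [('tab',(301.6,188.5),.044),('front',(288.1,216.4),.023),('fix',(229.6,296.8),0),('mouth',(227.9,295.7),.015),('tabhome',(231.1,269.4),.039),('grip',(224,282.6),.078),('tray',(277.9,205.8),0)]:
    print(n,ray(d,uv,z).round(4))
E
```

```text
tab [ 0.5228 -0.2608  0.044 ]
front [ 0.5203 -0.1389  0.023 ]
fix [0.5838 0.1539 0.    ]
mouth [0.5764 0.1678 0.015 ]
tabhome [0.5909 0.1022 0.039 ]
grip [0.5744 0.1988 0.078 ]
tray [ 0.5716 -0.2102  0.    ]
cornA [0.6687 0.0562 0.015 ]
cornB [0.5665 0.0299 0.015 ]
cornC [0.6117 0.2617 0.015 ]
side
tab [ 0.5207 -0.259   0.044 ]
front [ 0.5287 -0.1438  0.023 ]
fix [ 0.5802  0.1526 -0.    ]
mouth [0.5789 0.1629 0.015 ]
tabhome [0.5923 0.1075 0.039 ]
grip [0.5741 0.1836 0.078 ]
tray [ 0.5792 -0.2144  0.    ]
```

```bash
python3 - <<'E'
from h import *
from scipy.spatial.transform import Rotation as Ro
o=ctrl.get_obs(); print(o['tool_pos'],Ro.from_rotvec(o['tool_rot']).as_matrix().round(3))
E
```

```text
[ 0.25644209 -0.56992981  0.23127336] [[ 0.912  0.41  -0.   ]
 [ 0.41  -0.912  0.   ]
 [ 0.    -0.    -1.   ]]
```

Call:
carry_out([
  [0.88,1,0,0,0,0.96,1],
  [0.88,1,0,0,0,0.96,1],
  [0.88,1,0,0,0,0.96,1],
  [0.88,1,0,0,0,0.96,1],
  [0.88,1,0,0,0,0.96,1],
  [0.88,1,0,0,0,0.96,1],
  [0.88,1,0,0,0,0.96,1],
  [0.88,1,0,0,0,0.96,1],
  [0.88,1,0,0,0,0.96,1],
  [0.88,1,0,0,0,0.96,1],
  [0.88,1,0,0,0,0.96,1],
  [0.88,1,0,0,0,0.96,1],
])

```text
t: 3.0
tool_pos: [0.5213, -0.2688, 0.2314]
tool_rot: [2.212, 2.23, 0.0]
contact_force: [0.2, 0.9, 0.5]
opening: 0.0856
```

Call:
carry_out([
  [0,1,0,0,0,0,1],
  [0,1,0,0,0,0,1],
  [0,0,0,0,0,0,1],
  [0,0,0,0,0,0,1],
])

```text
t: 3.4
tool_pos: [0.5205, -0.2198, 0.2314]
tool_rot: [2.216, 2.226, -0.0]
contact_force: [-0.3, -0.2, -0.3]
opening: 0.0855
```

```bash
python3 - <<'E'
from h import *
o=ctrl.get_obs(); print(o['t'],o['tool_pos'].round(4),o['tool_rot'].round(3),o['q'].round(2),np.abs(o['dq']).max())
p=ctrl.get_image('wrist'); save(p,'w1'); pickle.dump((o,p),open('w1.pkl','wb'))
for name,z in [('plate_tab',.044),('plate_front',.023)]:
    for d in ctrl.mark_of(p,name):
        uv=np.array(d['position'])*[560,420]; print(name,round(d['p'],2),uv.round(1),wray(p,o,uv,z).round(4))
E
```

```text
3.4 [ 0.5205 -0.2198  0.2314] [ 2.216  2.226 -0.   ] [-0.53 -0.09  1.75 -0.    1.48 -0.54] 0.021952772670778144
plate_tab 0.94 [271.7 228.6] [ 0.5092 -0.2613  0.044 ]
plate_tab 0.65 [46.4 36.9] [ 0.3064 -0.0801  0.044 ]
plate_front 0.94 [292.2 109.8] [ 0.5299 -0.1414  0.023 ]
plate_front 0.58 [152.9 137.7] [ 0.3857 -0.1697  0.023 ]
```

View pics/w1.png

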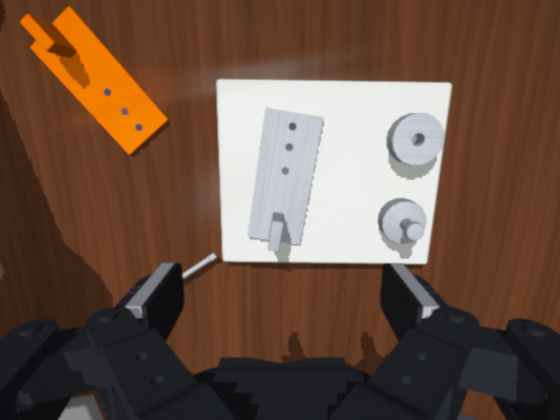

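```bash
python3 - <<'E'
from h import *
o,p=pickle.load(open('w1.pkl','rb'))
z=cv2.resize(p['frame'][90:270,200:380],None,fx=4,fy=4,interpolation=cv2.INTER_CUBIC); cv2.imwrite('pics/w1z.png',z[:600])
for uv in [(267,108),(323,117),(249,238),(300,244)]: print(uv,wray(p,o,uv,.026).round(4))
for uv in [(292,126.5),(289,147),(285,170.5)]: print(uv,wray(p,o,uv,.026).round(4))
E
```

```text
(267, 108) [ 0.5044 -0.1399  0.026 ]
(323, 117) [ 0.561  -0.1483  0.026 ]
(249, 238) [ 0.4833 -0.2783  0.026 ]
(300, 244) [ 0.5403 -0.2852  0.026 ]
(292, 126.5) [ 0.5298 -0.1577  0.026 ]
(289, 147) [ 0.5269 -0.1783  0.026 ]
(285, 170.5) [ 0.5229 -0.2027  0.026 ]
```

View pics/w1z.png

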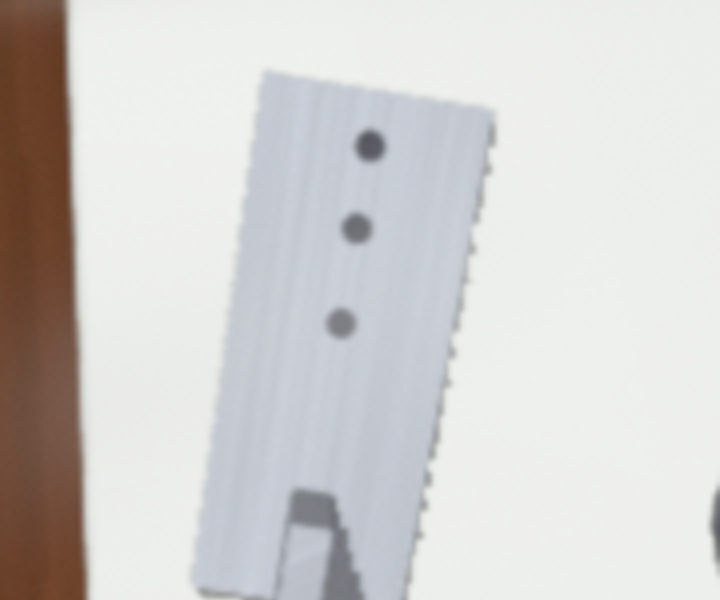

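Call:
carry_out([
  [-0.15,-0.86,0,0,0,-0.77,0.6],
  [-0.15,-0.87,0,0,0,-0.77,0.6],
  [0,0,-1,0,0,0,0.6],
  [0,0,-1,0,0,0,0.6],
  [0,0,-1,0,0,0,0.6],
  [0,0,-1,0,0,0,0.6],
  [0,0,0,0,0,0,0.6],
  [0,0,0,0,0,0,0.6],
])

```text
t: 4.35
tool_pos: [0.5127, -0.2638, 0.1313]
tool_rot: [-2.382, -2.047, 0.0]
contact_force: [0.1, -0.7, -0.1]
opening: 0.0515
```

```bash
python3 - <<'E'
from h import *
o=ctrl.get_obs(); print(o['t'],o['tool_pos'].round(4),o['tool_rot'].round(3))
p=ctrl.get_image('wrist'); save(p,'w2')
for name,z in [('plate_tab',.044),('plate_front',.023)]:
    for d in ctrl.mark_of(p,name):
        uv=np.array(d['position'])*[560,420]; print(name,round(d['p'],2),uv.round(1),wray(p,o,uv,z).round(4))
E
```

```text
4.35 [ 0.5127 -0.2638  0.1313] [-2.382 -2.047  0.   ]
plate_tab 0.73 [280.3 215.4] [ 0.511  -0.2622  0.044 ]
plate_front 0.82 [ 94.2 116.7] [ 0.3872 -0.1737  0.023 ]
plate_front 0.59 [286.6  39.8] [ 0.5333 -0.1446  0.023 ]
```

View pics/w2.png

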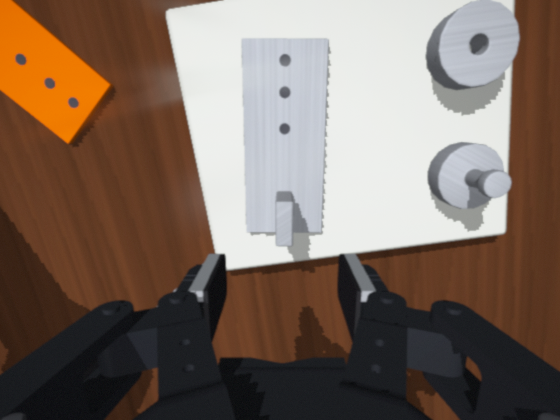

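Call:
carry_out([
  [0.03,0,-1,0,0,0,0.6],
  [0,0,-1,0,0,0,0.6],
  [0,0,-1,0,0,0,0.6],
  [0,0,-0.6,0,0,0,0.6],
  [0,0,-0.4,0,0,0,0.6],
  [0,0,0,0,0,0,0.6],
  [0,0,0,0,0,0,0.6],
])

```text
t: 5.2
tool_pos: [0.5145, -0.2637, 0.0325]
tool_rot: [2.38, 2.048, 0.001]
contact_force: [-0.4, -0.8, 0.2]
opening: 0.0511
```

Call:
carry_out([
  [0,0,0,0,0,0,0.3],
  [0,0,0,0,0,0,0.1],
  [0,0,0,0,0,0,0],
  [0,0,0,0,0,0,0],
  [0,0,0,0,0,0,0],
  [0,0,0,0,0,0,0],
], grip_force=80)

```text
t: 5.8
tool_pos: [0.5144, -0.2637, 0.0325]
tool_rot: [2.38, 2.048, 0.001]
contact_force: [-0.2, -0.2, 6.4]
opening: 0.011
```

```bash
python3 - <<'E'
from h import *
o=ctrl.get_obs(); print(o['t'],o['tool_pos'].round(4),o['tool_rot'].round(3),o['opening'],o['contact_force'].round(1))
p=ctrl.get_image('wrist'); save(p,'w3')
E
```

```text
5.8 [ 0.5144 -0.2637  0.0325] [2.380e+00 2.048e+00 1.000e-03] 0.010969586168669878 [-0.2 -0.2  6.4]
```

View pics/w3.png

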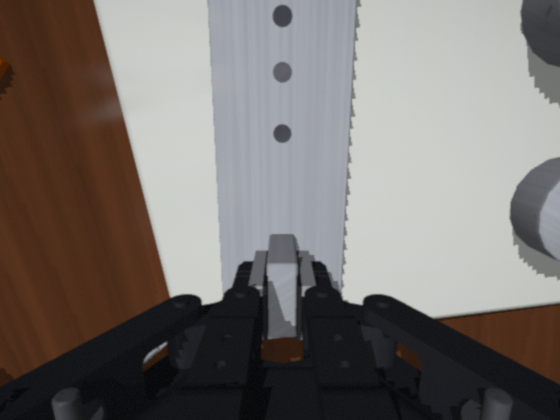

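Call:
carry_out([
  [0,0,0.3,0,0,0,0],
  [0,0,0.6,0,0,0,0],
  [0,0,0.6,0,0,0,0],
  [0,0,0.6,0,0,0,0],
  [0,0,0.6,0,0,0,0],
  [0,0,0.6,0,0,0,0],
  [0,0,0.6,0,0,0,0],
  [0,0,0,0,0,0,0],
  [0,0,0,0,0,0,0],
])

```text
t: 6.75
tool_pos: [0.5138, -0.2633, 0.1293]
tool_rot: [2.381, 2.048, 0.0]
contact_force: [-1.0, 1.2, -3.9]
opening: 0.0108
```

```bash
python3 - <<'E'
from h import *
o=ctrl.get_obs(); print(o['t'],o['tool_pos'].round(4),o['tool_rot'].round(3),o['opening'],o['contact_force'].round(1),o['wrist_torque'].round(2))
p=ctrl.get_image('wrist'); save(p,'w4')
p=ctrl.get_image('side'); save(p,'s4')
a=cv2.imread('pics/w4.png');b=p['frame'][140:300,200:420];cv2.imwrite('pics/c4.png',np.hstack([cv2.resize(a,(400,300)),cv2.resize(b,(400,300))]))
E
```

```text
6.75 [ 0.5138 -0.2633  0.1293] [2.381 2.048 0.   ] 0.010808025493988549 [-1.   1.2 -3.9] [-0.18  0.01 -0.02]
```

View pics/c4.png

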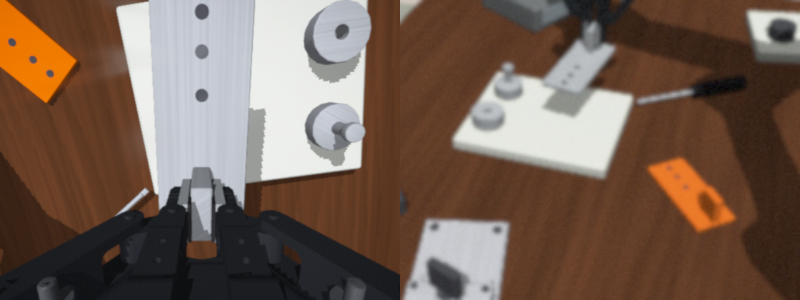

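Call:
carry_out([
  [0.25,0.5,0,0,0,0.2,0],
  [0.46,0.95,0,0,0,0.42,0],
  [0.46,0.95,0,0,0,0.42,0],
  [0.46,0.95,0,0,0,0.42,0],
  [0.46,0.95,0,0,0,0.42,0],
  [0.46,0.95,0,0,0,0.42,0],
  [0.46,0.95,0,0,0,0.42,0],
  [0.46,0.95,0,0,0,0.42,0],
  [0.46,0.95,0,0,0,0.42,0],
  [0.46,0.95,0,0,0,0.42,0],
  [0.25,0.5,0,0,0,0.2,0],
  [0,0,0,0,0,0,0],
])

```text
t: 8.05
tool_pos: [0.6298, -0.0224, 0.128]
tool_rot: [-1.9, -2.5, 0.001]
contact_force: [-0.7, -0.3, -2.8]
opening: 0.011
```

```bash
python3 - <<'E'
from h import *
o=ctrl.get_obs(); print(o['t'],o['tool_pos'].round(4),o['tool_rot'].round(3),o['opening'],np.abs(o['dq']).max())
p=ctrl.get_image('wrist'); save(p,'w5'); pickle.dump((o,p),open('w5.pkl','wb'))
for name,z in [('slot_mouth',.015),('tab_home',.039),('screw_grip',.078),('fixture',0)]:
    for d in ctrl.mark_of(p,name):
        uv=np.array(d['position'])*[560,420]; print(name,round(d['p'],2),uv.round(1),wray(p,o,uv,z).round(4))
E
```

```text
8.05 [ 0.6298 -0.0224  0.128 ] [-1.9e+00 -2.5e+00  1.0e-03] 0.0109963843080837 0.03668906877949135
```

View pics/w5.png

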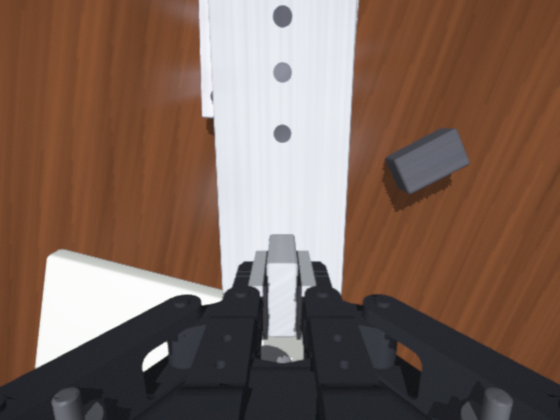

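Call:
carry_out([
  [-0.6,0.4,0.6,0,0,0,0],
  [-0.9,0.6,0.6,0,0,0,0],
  [-0.9,0.6,0.6,0,0,0,0],
  [-0.9,0.5,0.6,0,0,0,0],
  [-0.6,0.4,0.6,0,0,0,0],
  [0,0,0,0,0,0,0],
  [0,0,0,0,0,0,0],
])

```text
t: 9.0
tool_pos: [0.5324, 0.0374, 0.2042]
tool_rot: [1.905, 2.496, 0.001]
contact_force: [-0.1, -0.9, -3.1]
opening: 0.0107
```

```bash
python3 - <<'E'
from h import *
o=ctrl.get_obs(); print(o['t'],o['tool_pos'].round(4),o['tool_rot'].round(3),o['opening'],np.abs(o['dq']).max())
p=ctrl.get_image('wrist'); save(p,'w6'); pickle.dump((o,p),open('w6.pkl','wb'))
for name,z in [('slot_mouth',.015),('tab_home',.039),('screw_grip',.078),('fixture',0)]:
    for d in ctrl.mark_of(p,name):
        uv=np.array(d['position'])*[560,420]; print(name,round(d['p'],2),uv.round(1),wray(p,o,uv,z).round(4))
E
```

```text
9.0 [0.5324 0.0374 0.2042] [1.905e+00 2.496e+00 1.000e-03] 0.010722175266397661 0.034006835046226404
slot_mouth 0.92 [362.1  67.6] [0.5733 0.1681 0.015 ]
tab_home 0.69 [364.1 136. ] [0.5894 0.1094 0.039 ]
screw_grip 0.82 [390.8  13.1] [0.5701 0.1955 0.078 ]
fixture 0.64 [358.9  79.7] [0.5765 0.16   0.    ]
```

View pics/w6.png

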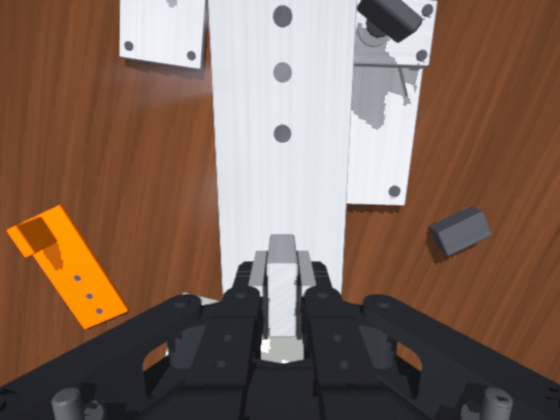

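```bash
python3 - <<'E'
from h import *
cv2.imwrite('pics/w6z.png',cv2.resize(pickle.load(open('w6.pkl','rb'))[1]['frame'][0:220,340:450],None,fx=2.7,fy=2.7,interpolation=cv2.INTER_CUBIC))
cv2.imwrite('pics/w5z.png',cv2.resize(pickle.load(open('w5.pkl','rb'))[1]['frame'][0:140,180:240],None,fx=4,fy=4,interpolation=cv2.INTER_CUBIC))
E
```

```text
(no output)
```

View pics/w6z.png

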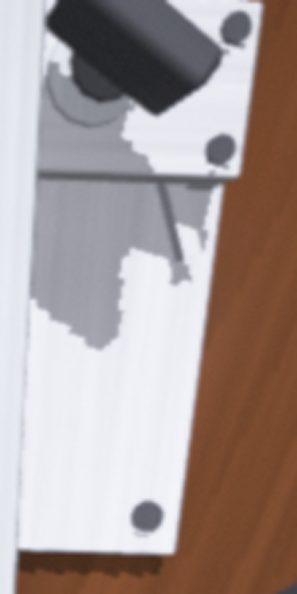

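View pics/w5z.png

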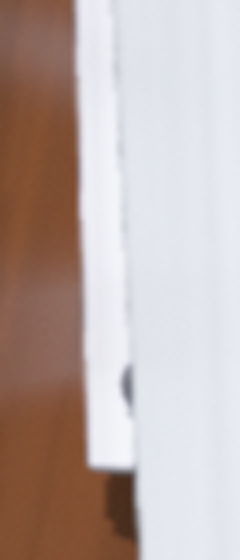

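```bash
python3 - <<'E'
from h import *
o5,p5=pickle.load(open('w5.pkl','rb'));o6,p6=pickle.load(open('w6.pkl','rb'))
A=wray(p6,o6,(404.4,204.4),.015);E=wray(p6,o6,(420.7,68.9),.015);Br=wray(p6,o6,(428.9,65.9),.040);B=wray(p5,o5,(202,116.7),.015);F=wray(p5,o5,(199.5,5),.015)
for n,v in dict(A=A,E=E,Br=Br,B=B,F=F).items(): print(n,v.round(4))
print('edge yaws',np.degrees(np.arctan2(*(E-A)[1::-1])),np.degrees(np.arctan2(*(F-B)[1::-1])),'AB',np.linalg.norm(A-B),np.degrees(np.arctan2(*(B-A)[1::-1]))-90)
s=pickle.load(open('scene0.pkl','rb'))
# fit pose: correspondences fixture->world
from scipy.optimize import least_squares
C=[((-120,-55),A),((-120,55),B),((10,-50),Br)]
marks=[((10,0),(.5733,.1681)),((-52,0),(.5894,.1094)),((38,0),(.5701,.1955)),((0,0),(.5765,.16))]
marks+=[((10,0),(.5764,.1678)),((-52,0),(.5909,.1022)),((38,0),(.5744,.1988)),((0,0),(.5838,.1539)),((10,0),(.5789,.1629)),((-52,0),(.5923,.1075)),((0,0),(.5802,.1526))]
def mod(q,a): c,s_=np.cos(q[2]),np.sin(q[2]); a=np.array(a)/1000; return q[:2]+np.array([c*a[0]-s_*a[1],s_*a[0]+c*a[1]])
def f(q,m=True):
    r=[(mod(q,a)-w[:2])/.002 for a,w in C]
    r+= [(mod(q,a)-np.array(w))/.006 for a,w in marks] if m else []
    return np.concatenate(r)
for m in (True,False):
    r=least_squares(f,[.58,.15,1.83],args=(m,),loss='soft_l1'); print(r.x.round(4),np.degrees(r.x[2]),(f(r.x,False)*2).round(1))
E
```

```text
A [0.6581 0.0556 0.015 ]
E [0.6262 0.1815 0.015 ]
Br [0.6236 0.1795 0.04  ]
B [0.5528 0.0296 0.015 ]
F [0.5361 0.1011 0.015 ]
edge yaws 104.23319191092573 103.17185749838862 AB 0.10848686072272852 -256.0956825377662
[0.5781 0.1585 1.8044] 103.38415106095472 [ 1.3 -1.2 -0.4 -0.5  0.8  0.3]
[0.5773 0.1588 1.8084] 103.61647372842671 [ 0.9 -0.5 -0.7 -0.3 -0.1  0.8]
```

Call:
carry_out([
  [0.5,-0.22,0,0,0,-0.1,0],
  [0.95,-0.4,0,0,0,-0.1,0],
  [0.95,-0.42,0,0,0,-0.1,0],
  [0.94,-0.41,0,0,0,0,0],
  [0,0,-0.6,0,0,0,0],
  [0,0,-1,0,0,0,0],
  [0,0,-1,0,0,0,0],
  [0,0,-1,0,0,0,0],
  [0,0,-1,0,0,0,0],
  [0,0,-1,0,0,0,0],
  [0,0,-1,0,0,0,0],
  [0,0,0,0,0,0,0],
])

```text
t: 10.45
tool_pos: [0.611, 0.0023, 0.0329]
tool_rot: [-1.936, -2.462, 0.009]
contact_force: [-1.6, -0.2, -4.1]
opening: 0.0107
```

```bash
python3 - <<'E'
from h import *
from scipy.spatial.transform import Rotation as Ro
o=ctrl.get_obs(); M=Ro.from_rotvec(o['tool_rot']).as_matrix(); print(o['t'],o['tool_pos'].round(4),np.degrees(np.arctan2(M[1,0],M[0,0])),o['opening'],o['contact_force'].round(1),o['wrist_torque'].round(2))
p=ctrl.get_image('scene'); save(p,'s7')
cv2.imwrite('pics/s7z.png',cv2.resize(p['frame'][150:290,280:460],None,fx=4,fy=4,interpolation=cv2.INTER_CUBIC))
E
```

```text
10.45 [0.611  0.0023 0.0329] 103.63075193191771 0.010745573532566974 [-1.6 -0.2 -4.1] [-0.16  0.01 -0.  ]
```

View pics/s7z.png

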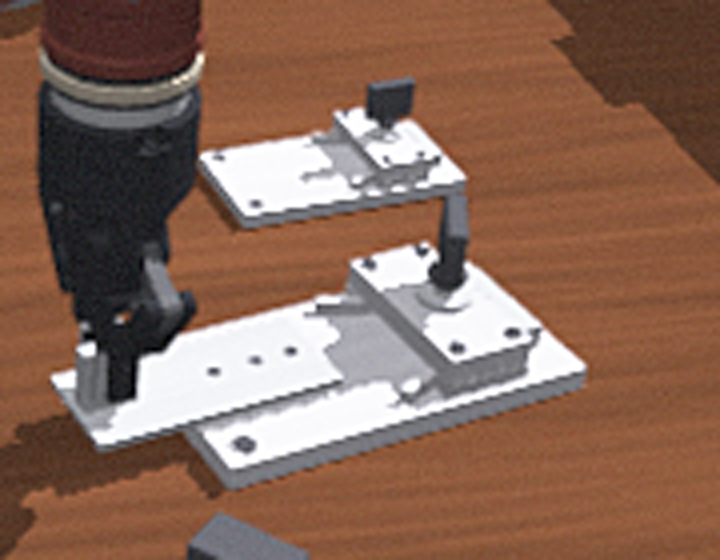

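Call:
carry_out([
  [0.17,0.04,-0.1,0,0,0,0],
  [0,0,-0.08,0,0,0,0],
  [0,0,0,0,0,0,0],
])

```text
t: 10.8
tool_pos: [0.621, 0.0027, 0.0356]
tool_rot: [1.941, 2.468, 0.002]
contact_force: [0.3, -0.5, -3.4]
opening: 0.0107
```

```bash
cat >> h.py <<'E'
from scipy.spatial.transform import Rotation as Ro
O=np.array([.5777,.1587]); Y=1.808; FX=np.array([np.cos(Y),np.sin(Y)]); FY=np.array([-FX[1],FX[0]])
def st():
    o=ctrl.get_obs(); M=Ro.from_rotvec(o['tool_rot']).as_matrix(); d=o['tool_pos'][:2]-O
    F=o['contact_force']
    print('t',o['t'],'pos',o['tool_pos'].round(4),'fix x,y',(d@FX).round(4),(d@FY).round(4),'yaw',np.degrees(np.arctan2(M[1,0],M[0,0])).round(2),'tilt',M[2].round(4),'open',round(o['opening'],4),'F',F.round(1),'Ffix',round(F[:2]@FX,1),round(F[:2]@FY,1),'T',o['wrist_torque'].round(2))
    return o
E
python3 -c "from h import *;st()"
```

```text
t 10.8 pos [0.621  0.0027 0.0356] fix x,y -0.1618 -0.0054 yaw 103.64 tilt [-8.e-04  2.e-03 -1.e+00] open 0.0107 F [ 0.3 -0.5 -3.4] Ffix -0.5 -0.2 T [-0.12  0.02  0.02]
```

Call:
carry_out([
  [0,0,0,0,0,0,0],
  [0,0,0,0,0,0,0],
  [0,0,0,0,0,0,0],
])

```text
t: 11.1
tool_pos: [0.6201, 0.0028, 0.0346]
tool_rot: [1.942, 2.469, 0.0]
contact_force: [0.1, 0.3, -3.0]
opening: 0.0105
```

```bash
python3 -c "from h import *;st()"
```

```text
t 11.1 pos [0.6201 0.0028 0.0346] fix x,y -0.1615 -0.0045 yaw 103.64 tilt [-2.e-04  4.e-04 -1.e+00] open 0.0105 F [ 0.1  0.3 -3. ] Ffix 0.3 -0.2 T [-0.14 -0.05 -0.04]
```

Call:
carry_out([
  [-0.17,-0.04,0,0,0,0,0],
  [0,0,-0.12,0,0,0,0],
  [0,0,-0.12,0,0,0,0],
  [0,0,0,0,0,0,0],
  [0,0,0,0,0,0,0],
  [0,0,0,0,0,0,0],
])

```text
t: 11.7
tool_pos: [0.6157, 0.0018, 0.0282]
tool_rot: [-1.942, -2.469, 0.0]
contact_force: [0.2, 0.1, -3.0]
opening: 0.0106
```

```bash
python3 -c "from h import *;st()
p=ctrl.get_image('side');save(p,'d8');cv2.imwrite('pics/d8z.png',cv2.resize(p['frame'][180:350,170:330],None,fx=3.5,fy=3.5,interpolation=cv2.INTER_CUBIC))"
```

```text
t 11.7 pos [0.6157 0.0018 0.0282] fix x,y -0.1614 -0.0001 yaw 103.64 tilt [ 0.e+00 -1.e-04 -1.e+00] open 0.0106 F [ 0.2  0.1 -3. ] Ffix 0.0 -0.2 T [-0.14 -0.01 -0.03]
```

View pics/d8z.png

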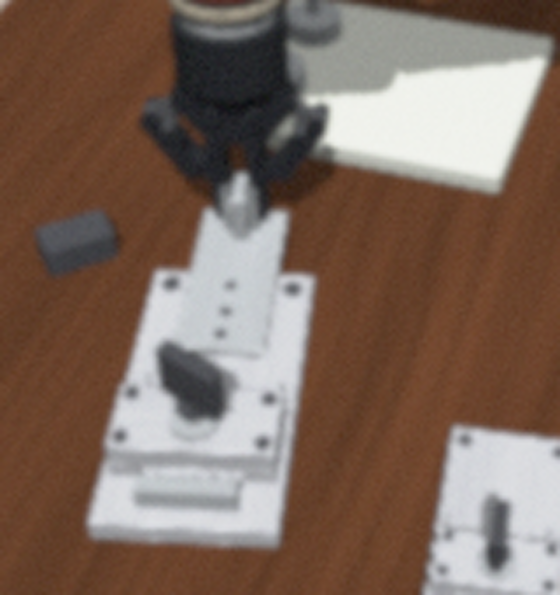

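Call:
carry_out([
  [-0.12,0.49,0,0,0,0,0],
  [-0.12,0.49,0,0,0,0,0],
  [-0.12,0.49,0,0,0,0,0],
  [-0.12,0.49,0,0,0,0,0],
  [-0.12,0.49,0,0,0,0,0],
  [0,0,0,0,0,0,0],
  [0,0,0,0,0,0,0],
])

```text
t: 12.45
tool_pos: [0.6006, 0.0635, 0.0283]
tool_rot: [1.94, 2.47, -0.0]
contact_force: [-0.0, 0.6, -2.3]
opening: 0.0111
```

```bash
python3 -c "from h import *;st()"
```

```text
t 12.45 pos [0.6006 0.0635 0.0283] fix x,y -0.0979 0.0001 yaw 103.7 tilt [-4.e-04  1.e-04 -1.e+00] open 0.0111 F [-0.   0.6 -2.3] Ffix 0.5 -0.1 T [-0.14 -0.01 -0.04]
```

Call:
carry_out([
  [-0.12,0.49,0,0,0,0,0],
  [-0.12,0.49,0,0,0,0,0],
  [-0.12,0.49,0,0,0,0,0],
  [0,0,0,0,0,0,0],
  [0,0,0,0,0,0,0],
])

```text
t: 12.95
tool_pos: [0.5915, 0.1003, 0.0283]
tool_rot: [1.941, 2.47, -0.0]
contact_force: [-0.1, -1.1, -2.8]
opening: 0.0107
```

```bash
python3 -c "from h import *;st()"
```

```text
t 12.95 pos [0.5915 0.1003 0.0283] fix x,y -0.0601 0.0003 yaw 103.7 tilt [-3.e-04 -1.e-04 -1.e+00] open 0.0107 F [-0.1 -1.1 -2.8] Ffix -1.1 0.4 T [-0.13 -0.06 -0.02]
```

Lower onto the bed, then push gently to the stop.

Call:
carry_out([
  [-0.04,0.15,-0.04,0,0,0,0],
  [-0.02,0.09,-0.02,0,0,0,0],
  [-0.02,0.06,0,0,0,0,0],
  [0,0,0,0,0,0,0],
])

```text
t: 13.35
tool_pos: [0.5904, 0.1073, 0.0275]
tool_rot: [1.942, 2.469, 0.002]
contact_force: [0.5, -0.6, -0.3]
opening: 0.0108
```

```bash
python3 -c "from h import *;st()"
```

```text
t 13.35 pos [0.5904 0.1073 0.0275] fix x,y -0.0529 -0.0002 yaw 103.63 tilt [-2.0e-04  1.4e-03 -1.0e+00] open 0.0108 F [ 0.5 -0.6 -0.3] Ffix -0.7 -0.3 T [-0.14  0.   -0.03]
```

Call:
carry_out([
  [-0.01,0.06,0,0,0,0,0],
  [-0.01,0.06,0,0,0,0,0],
  [0,0,0,0,0,0,0],
  [0,0,0,0,0,0,0],
])

```text
t: 13.75
tool_pos: [0.5902, 0.1083, 0.0275]
tool_rot: [1.94, 2.467, -0.003]
contact_force: [0.6, -8.5, 1.8]
opening: 0.0105
```

```bash
python3 -c "from h import *;st()"
```

```text
t 13.75 pos [0.5902 0.1083 0.0275] fix x,y -0.0519 -0.0003 yaw 103.63 tilt [-3.8e-03  9.0e-04 -1.0e+00] open 0.0105 F [ 0.6 -8.5  1.8] Ffix -8.4 1.4 T [-1.05 -0.14  0.03]
```

Call:
carry_out([
  [-0.01,0.05,-0.02,0,0,0,0],
  [0,0,0,0,0,0,0],
  [0,0,0,0,0,0,0],
])

```text
t: 14.05
tool_pos: [0.5903, 0.1084, 0.0275]
tool_rot: [1.939, 2.465, -0.005]
contact_force: [1.3, -13.4, 3.3]
opening: 0.0111
```

```bash
python3 -c "from h import *;st()"
```

```text
t 14.05 pos [0.5903 0.1084 0.0275] fix x,y -0.0518 -0.0004 yaw 103.65 tilt [-6.e-03  9.e-04 -1.e+00] open 0.0111 F [  1.3 -13.4   3.3] Ffix -13.3 1.9 T [-1.61 -0.02  0.12]
```

Call:
carry_out([
  [0,0,0,0,0,0,0.2],
  [0,0,0,0,0,0,0.6],
  [0,0,0,0,0,0,0.6],
  [0,0,0,0,0,0,0.6],
  [0,0,0.5,0,0,0,0.6],
  [0,0,1,0,0,0,0.6],
  [0,0,1,0,0,0,0.6],
  [0,0,1,0,0,0,0.6],
  [0,0,1,0,0,0,0.6],
  [0,0,1,0,0,0,0.6],
  [0,0,0,0,0,0,0.6],
  [0,0,0,0,0,0,0.6],
])

```text
t: 15.25
tool_pos: [0.5893, 0.1118, 0.165]
tool_rot: [1.941, 2.469, 0.002]
contact_force: [0.1, -0.2, -0.6]
opening: 0.0513
```

```bash
python3 - <<'E'
from h import *
o=st()
p=ctrl.get_image('wrist'); save(p,'w9'); pickle.dump((o,p),open('w9.pkl','wb'))
for name,z in [('slot_mouth',.015),('plate_tab',.039),('screw_grip',.078),('plate_front',.018)]:
    for d in ctrl.mark_of(p,name):
        uv=np.array(d['position'])*[560,420]; w=wray(p,o,uv,z); print(name,round(d['p'],2),uv.round(1),w.round(4),((w[:2]-O)@FX).round(4),((w[:2]-O)@FY).round(4))
E
```

```text
t 15.25 pos [0.5893 0.1118 0.165 ] fix x,y -0.0484 -0.0003 yaw 103.65 tilt [-3.e-04  2.e-03 -1.e+00] open 0.0513 F [ 0.1 -0.2 -0.6] Ffix -0.2 -0.1 T [ 0.03  0.08 -0.01]
slot_mouth 0.88 [280.8 131.6] [0.574  0.1685 0.015 ] 0.0104 0.0013
slot_mouth 0.55 [54.  17.5] [0.3796 0.2114 0.015 ] 0.0978 0.1802
plate_tab 0.71 [279.2 209.1] [0.5875 0.1074 0.039 ] -0.0522 0.0026
screw_grip 0.89 [286.4  91.9] [0.5714 0.1956 0.078 ] 0.0373 -0.0025
plate_front 0.88 [282.4  55.4] [0.5613 0.2267 0.018 ] 0.0699 -0.0001
```

View pics/w9.png

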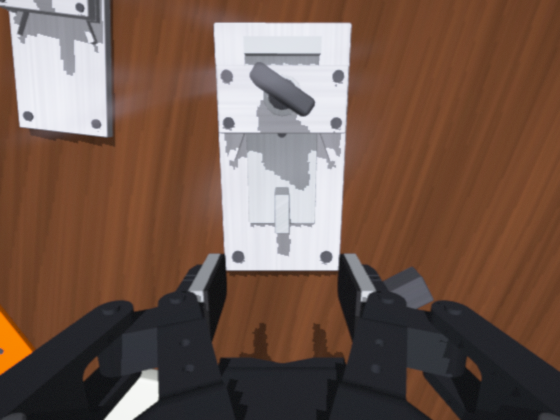

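```bash
python3 - <<'E'
from h import *
o,p=pickle.load(open('w9.pkl','rb'))
cv2.imwrite('pics/w9z.png',cv2.resize(p['frame'][40:140,230:340],None,fx=6,fy=6,interpolation=cv2.INTER_CUBIC))
E
```

```text
(no output)
```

View pics/w9z.png

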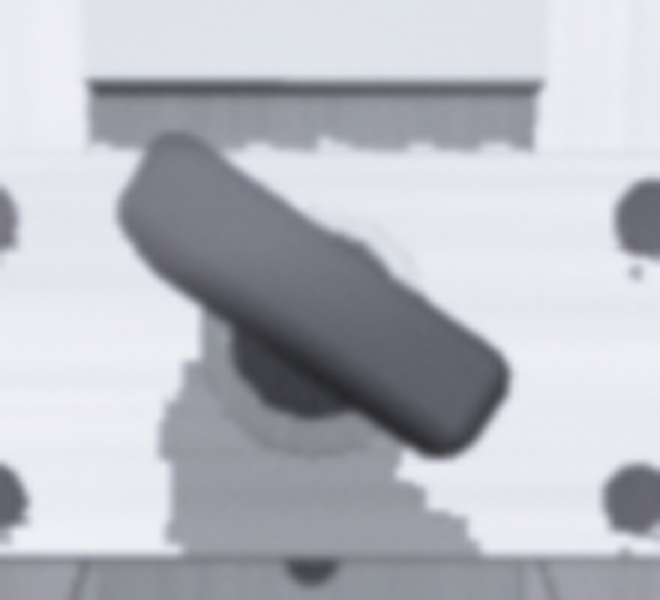

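```bash
python3 - <<'E'
from h import *
o,p=pickle.load(open('w9.pkl','rb'))
for a,b,z in [((200,140),(495,350),.094),((150,265),(420,455),.06),((215,300),(440,458),.08)]:
    A,B=[wray(p,o,(230+u/6,40+v/6),z)[:2]-O for u,v in (a,b)]
    A,B=[np.array([x@FX,x@FY]) for x in (A,B)]
    print(A.round(4),B.round(4),np.degrees(np.arctan2(*(A-B)[::-1])))
for uv in [(120+55,133),(510,380),(120,215),(440,458)]:
    w=wray(p,o,(230+uv[0]/6,40+uv[1]/6),.094)[:2]-O; print(w@FX,w@FY)
print(O+FX*.038, np.degrees(Y))
E
```

```text
[0.052  0.0115] [ 0.0323 -0.0183] 56.47614252305003
[0.0439 0.0193] [ 0.0226 -0.0126] 56.24888981812615
[0.0383 0.0108] [ 0.0219 -0.0137] 56.34138233941473
0.05262572394630568 0.013963696168043436
0.02937077640930527 -0.01986632020058605
0.04505616218871487 0.019603271322068676
0.02171211432412797 -0.012845542796973319
[0.56877055 0.19563596] 103.59076935965284
```

Call:
carry_out([
  [-0.1,0.4,0,0,0,0.98,0.6],
  [-0.1,0.4,0,0,0,0.98,0.6],
  [-0.1,0.4,0,0,0,0.98,0.6],
  [-0.1,0.4,0,0,0,0.98,0.6],
  [-0.1,0.4,0,0,0,0.98,0.6],
  [-0.1,0.4,0,0,0,0.98,0.6],
  [-0.1,0.4,0,0,0,0.98,0.6],
  [-0.11,0.4,0,0,0,0.98,0.6],
  [0,0.14,0,0,0,0.98,0.6],
  [0,0,0,0,0,1,0.6],
  [0,0,0,0,0,0,0.6],
  [0,0,0,0,0,0,0.6],
])

```text
t: 16.7
tool_pos: [0.5684, 0.195, 0.1631]
tool_rot: [-0.551, -3.092, 0.001]
contact_force: [-0.8, 0.3, 0.0]
opening: 0.0515
```

Call:
carry_out([
  [0,0,0,0,0,0,0.6],
  [0,0,0,0,0,0,0.6],
])

```text
t: 16.9
tool_pos: [0.5686, 0.1949, 0.1636]
tool_rot: [-0.55, -3.093, 0.0]
contact_force: [-0.2, -0.3, -1.1]
opening: 0.0513
```

```bash
python3 - <<'E'
from h import *
o=st()
p=ctrl.get_image('wrist'); save(p,'w10'); pickle.dump((o,p),open('w10.pkl','wb'))
for name,z in [('screw_grip',.078),('plate_tab',.039)]:
    for d in ctrl.mark_of(p,name):
        uv=np.array(d['position'])*[560,420]; w=wray(p,o,uv,z); print(name,round(d['p'],2),uv.round(1),w.round(4),((w[:2]-O)@FX).round(4),((w[:2]-O)@FY).round(4))
E
```

```text
t 16.9 pos [0.5686 0.1949 0.1636] fix x,y 0.0373 0.0003 yaw 159.84 tilt [ 2.e-04 -2.e-04 -1.e+00] open 0.0513 F [-0.2 -0.3 -1.1] Ffix -0.2 0.3 T [0.07 0.   0.05]
screw_grip 0.98 [284.6 219.3] [0.569  0.1962 0.078 ] 0.0385 -0.0004
plate_tab 0.59 [193.3 260.5] [0.5876 0.1049 0.039 ] -0.0546 0.003
```

View pics/w10.png

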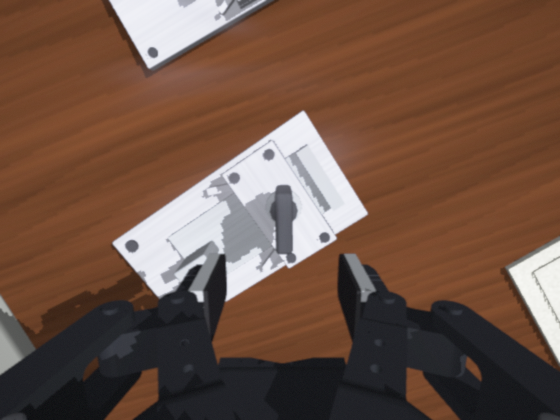

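Call:
carry_out([
  [0.02,0.04,-0.6,0,0,0,0.6],
  [0,0,-0.9,0,0,0,0.6],
  [0,0,-0.9,0,0,0,0.6],
  [0,0,-0.9,0,0,0,0.6],
  [0,0,-0.6,0,0,0,0.6],
  [0,0,-0.25,0,0,0,0.6],
  [0,0,0,0,0,0,0.6],
  [0,0,0,0,0,0,0.6],
])

```text
t: 17.85
tool_pos: [0.5699, 0.1962, 0.0609]
tool_rot: [0.548, 3.092, 0.001]
contact_force: [0.0, 1.1, 0.3]
opening: 0.0511
```

Call:
carry_out([
  [0,0,0,0,0,0,0.3],
  [0,0,0,0,0,0,0.1],
  [0,0,0,0,0,0,0],
  [0,0,0,0,0,0,0],
  [0,0,0,0,0,0,0],
  [0,0,0,0,0,0,0],
], grip_force=50)

```text
t: 18.45
tool_pos: [0.5697, 0.1959, 0.0612]
tool_rot: [0.548, 3.092, -0.0]
contact_force: [-2.0, -2.2, 5.2]
opening: 0.0116
```

```bash
python3 - <<'E'
from h import *
o=st()
p=ctrl.get_image('wrist'); save(p,'w11')
E
```

```text
t 18.45 pos [0.5697 0.1959 0.0612] fix x,y 0.038 -0.0009 yaw 159.91 tilt [-0.001  0.    -1.   ] open 0.0116 F [-2.  -2.2  5.2] Ffix -1.7 2.4 T [-0.32  0.3   0.03]
```

View pics/w11.png

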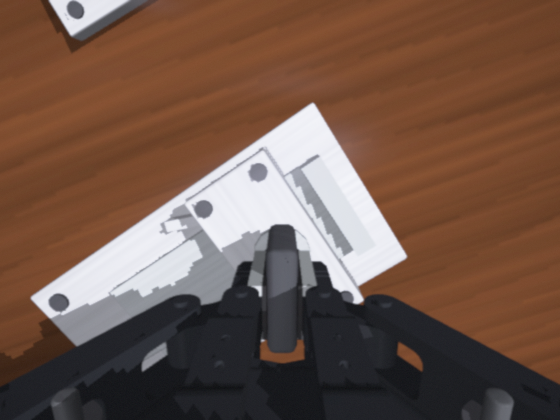

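Call:
carry_out([
  [0,0,0,0,0,-0.6,0],
  [0,0,0,0,0,-1,0],
  [0,0,0,0,0,-1,0],
  [0,0,0,0,0,-1,0],
  [0,0,0,0,0,-1,0],
  [0,0,0,0,0,-1,0],
  [0,0,0,0,0,-1,0],
  [0,0,0,0,0,-1,0],
  [0,0,0,0,0,-1,0],
  [0,0,0,0,0,-0.6,0],
  [0,0,0,0,0,0,0],
  [0,0,0,0,0,0,0],
])

```text
t: 19.7
tool_pos: [0.5695, 0.1958, 0.0611]
tool_rot: [1.864, 2.528, -0.001]
contact_force: [-3.8, -2.8, 6.1]
opening: 0.0115
```

```bash
python3 -c "from h import *;st()"
```

```text
t 19.7 pos [0.5695 0.1958 0.0611] fix x,y 0.038 -0.0007 yaw 107.18 tilt [-8.e-04  1.e-04 -1.e+00] open 0.0115 F [-3.8 -2.8  6.1] Ffix -1.8 4.4 T [-0.37  0.42 -0.03]
```

Call:
carry_out([
  [0,0,0,0,0,-0.3,0],
  [0,0,0,0,0,-0.2,0],
  [0,0,0,0,0,-0.2,0],
  [0,0,0,0,0,0,0],
  [0,0,0,0,0,0,0],
])

```text
t: 20.2
tool_pos: [0.5695, 0.1957, 0.0611]
tool_rot: [1.951, 2.462, -0.001]
contact_force: [-2.8, -1.5, 5.6]
opening: 0.0115
```

```bash
python3 -c "from h import *;st()"
```

```text
t 20.2 pos [0.5695 0.1957 0.0611] fix x,y 0.0379 -0.0007 yaw 103.21 tilt [-1.e-03  2.e-04 -1.e+00] open 0.0115 F [-2.8 -1.5  5.6] Ffix -0.8 3.1 T [-0.41  0.42  0.19]
```

Call:
carry_out([
  [0,0,0,0,0,-0.3,0],
  [0,0,0,0,0,-0.2,0],
  [0,0,0,0,0,0,0],
  [0,0,0,0,0,0,0],
])

```text
t: 20.6
tool_pos: [0.5695, 0.1957, 0.0612]
tool_rot: [2.006, 2.416, -0.002]
contact_force: [-2.6, -3.1, 8.0]
opening: 0.0114
```

```bash
python3 -c "from h import *;st()"
```

```text
t 20.6 pos [0.5695 0.1957 0.0612] fix x,y 0.0379 -0.0007 yaw 100.59 tilt [-2.e-03  3.e-04 -1.e+00] open 0.0114 F [-2.6 -3.1  8. ] Ffix -2.4 3.3 T [-0.44  0.43  1.39]
```

```bash
python3 - <<'E'
from h import *
p=ctrl.get_image('wrist'); save(p,'w12'); st()
E
```

```text
t 20.65 pos [0.5695 0.1957 0.0612] fix x,y 0.0379 -0.0007 yaw 100.59 tilt [-2.e-03  3.e-04 -1.e+00] open 0.0113 F [-3.  -2.8  6.3] Ffix -2.0 3.6 T [-0.39  0.45  1.34]
```

View pics/w12.png

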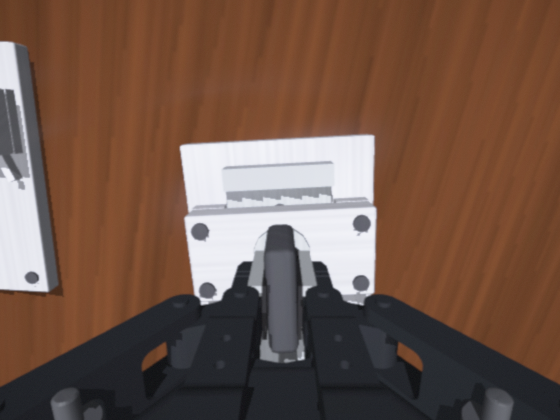

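Call:
carry_out([
  [0,0,0,0,0,0.6,0],
  [0,0,0,0,0,1,0],
  [0,0,0,0,0,1,0],
  [0,0,0,0,0,1,0],
  [0,0,0,0,0,1,0],
  [0,0,0,0,0,1,0],
  [0,0,0,0,0,1,0],
  [0,0,0,0,0,1,0],
  [0,0,0,0,0,1,0],
  [0,0,0,0,0,1,0],
  [0,0,0,0,0,1,0],
  [0,0,0,0,0,1,0],
])

```text
t: 21.85
tool_pos: [0.5697, 0.1959, 0.0611]
tool_rot: [0.356, 3.12, -0.0]
contact_force: [-2.0, -1.5, 4.7]
opening: 0.0105
```

Call:
carry_out([
  [0,0,0,0,0,1,0],
  [0,0,0,0,0,1,0],
  [0,0,0,0,0,1,0],
  [0,0,0,0,0,1,0],
  [0,0,0,0,0,0.6,0],
  [0,0,0,0,0,0,0],
  [0,0,0,0,0,0,0],
  [0,0,0,0,0,0,0],
])

```text
t: 22.65
tool_pos: [0.5697, 0.196, 0.0611]
tool_rot: [-0.359, 3.12, -0.0]
contact_force: [-1.1, -1.2, 5.7]
opening: 0.0109
```

```bash
python3 - <<'E'
from h import *
o=st(); p=ctrl.get_image('wrist'); save(p,'w13'); 
q=ctrl.get_image('side'); cv2.imwrite('pics/d13z.png',cv2.resize(q['frame'][200:350,170:330],None,fx=4,fy=4,interpolation=cv2.INTER_CUBIC))
E
```

```text
t 22.65 pos [0.5697 0.196  0.0611] fix x,y 0.0382 -0.001 yaw -166.86 tilt [-9.e-04 -2.e-04 -1.e+00] open 0.0109 F [-1.1 -1.2  5.7] Ffix -0.9 1.4 T [-0.18  0.37  0.06]
```

View pics/w13.png

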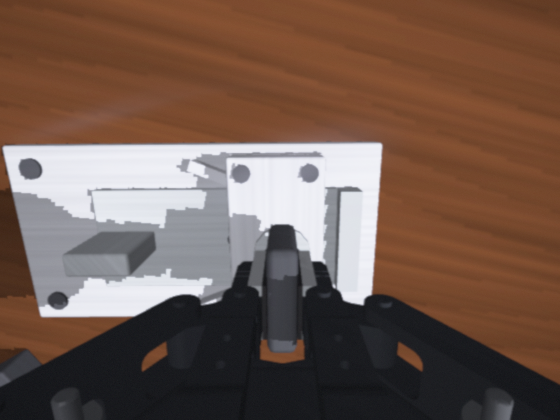

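View pics/d13z.png

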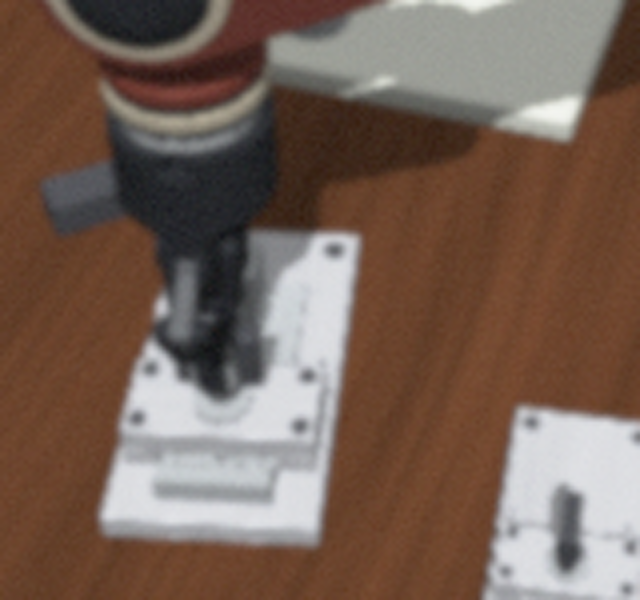

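Call:
carry_out([
  [0,0,0,0,0,0,0],
  [0,0,0,0,0,0,0],
  [0,0,0,0,0,0,0],
  [0,0,0,0,0,0,0],
  [0,0,0,0,0,0,0],
])

```text
t: 23.25
tool_pos: [0.5697, 0.1961, 0.0611]
tool_rot: [-0.359, 3.12, -0.0]
contact_force: [-1.5, -1.9, 5.7]
opening: 0.0111
```

```bash
python3 - <<'E'
from h import *
o=st(); print(np.abs(o['dq']).max()); print(ctrl.finish_job())
E
```

```text
t 23.25 pos [0.5697 0.1961 0.0611] fix x,y 0.0382 -0.001 yaw -166.86 tilt [-9.e-04 -2.e-04 -1.e+00] open 0.0111 F [-1.5 -1.9  5.7] Ffix -1.5 1.9 T [-0.17  0.31  0.  ]
0.001563858991145285
the job is handed in; nothing more can be done
None
```

The plate is home in the slot, the screw was seated and backed off a quarter turn, and the fingers are still gripping it. I handed the job in at 23.3 s; it gave no verdict.

- **Plate:** I carried it by its tab from the foam pad to the bed, slid it in and pushed it against the stop, which pushed back with 13 N. After I let go, the wrist camera put the tab at fixture x = -52 mm and the front edge at x = 70 mm. The last picture still shows it against the stop.
- **Screw:** It started about 56° off its seat. I turned it clockwise until it hit the hard stop at about 1.4 N m, with the wing lined up with the fixture. I then backed it off to about 89.5°, going by the tool's angle to the measured fixture.
- **At hand-in:** The grip was set to 50 N, with an opening of 11 mm on the 12 mm wing. The arm was still, with about 6 N at the wrist.

**What disagreed:**
- The plate's sideways position varied between readings: the tab detector put it 2.6 to 3.0 mm off centre, but the plate-front detector (-0.1 mm) and the tool position (-0.4 mm) put it on centre.
- At the stop the tool turned about 3° past the wing, and this is the uncertainty in the 89.5°.
- I did not check every bystander part at the end, but none was touched as far as I could see.

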